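# Lever up the battery's cell cover, then open the safety-capped refill bottle

### The arm

A 6-joint arm with a two-finger parallel gripper is mounted at the origin on the work surface. World frame = base frame: x ahead of the robot, y to its left, z up, the work surface at z = 0. Lengths are in mm, angles in rad, forces in N, time in s.
With the tool pointing down it reaches from about 275 to 1000 mm from the base axis. Payload 8.4 kg.
Tool frame: the origin (TCP) lies midway between the tips of the shut fingers; the grasp point (between the pads) lies 19 mm behind it; z points along the fingers, y is the line along which they close (so a half turn about z gives the same grasp; the last joint's range is limited). The gripper opens to 85 mm and grips with 20 to 120 N. Pads are 22 mm wide; open, the fingers measure 114 mm over their backs; the gripper's body (76 mm by 85 mm) begins 54 mm behind the grasp point. The pads swing forward as they close: fully open they stand 13 mm farther back than shut.
Start: joints at [-1.19, 0.353, 1.633, -0, 1.155, -0.002], TCP at [233.448, -579.767, 231.281] pointing down, gripper open.
Joint ranges: [-2.63, 2.63], [-0.92, 2.1], [0.06, 2.66], [-1.3, 4.44], [0, 2.69], [-3.02, 3.02]. Speed limits (rad/s): [2.22, 2.22, 2.79, 3.14, 3.14, 3.14].

### API

Orientations are given as [roll, pitch, yaw] about the fixed x, y, z axes, in that order (R = Rz(yaw) Ry(pitch) Rx(roll)).
In Python, from rig import r, imaging gives the robot as it stands. The module is installed in compiled form; this text tells all that it offers.
- The arm moves only by the tool arm_command, never from a script. Its argument "deltas" is a list of rows, each an object of numbers: "hand": the finger opening in mm, from 0 to 85.4; "tx", "ty", "tz": the shift along the tool's x, y, z in mm; "wx", "wy", "wz": the turn, a rotation vector about the tool's x, y, z in rad. A call has 1 to 8 rows; each row shifts and turns the commanded pose from where the row before left it, along the tool's axes as they then stand; what a row does not reach is not made up. A row lasts 1/8 s, in which the tool goes at most 62.5 mm and 10.7 degrees, less where a joint would pass 70% of its speed; a pose out of reach is approached as far as the arm can. A call with a gripper value outside its range is refused whole. The fingers move at their own pace and stop on an object; "squeeze" is the grip in N (left out, the last holds). Time passes only in rows, so rows that do not move let the fingers close. It gives the time, the measured TCP pose, the force, the opening and the grip force at its end, in the units of the state.
- r.sense(): the state, without advancing time (a new reading comes with each control period).
- imaging.grab_frame(name): name is "side" or "top" or "wrist"; returns a dict with "image" (384x512x3 uint8, red, green, blue), "mtx" (3x3 intrinsics, pixels), "world_to_cam" (4x4, takes a point from world to camera coordinates). Camera axes: x right, y up, looking along -z (the intrinsics and any distortion apply to the point x, -y, -z); pixel columns grow to the right and rows downward; lengths in mm; the calibration is good to about 2 mm. A picture is of the moment at which its call begins. There is no depth.
- r.sign_off(): hands the job in; it is judged then, once.
The state is a dict: "clock": time; "qpos": joint angles; "qvel": joint speeds; "joint_efforts": joint torques, N m; "eef_pos": TCP position; "tcp_rot": TCP orientation; "contact_force": force on the tool from outside, world axes, zero at the start; "wrist_torque": the same for the moment, N m; "opening": opening from 0.0 (shut) to 1.0 (fully open); "grasp_force": force on a finger pad.
Only numpy, scipy, OpenCV 4.12 (cv2) and the standard library are available. Lean on these libraries where they do the work, as an engineer would, in place of code of your own. Each camera call takes 0.05 s, during which the arm holds its last target. There are 200 camera calls.

### The job

Get the solar battery ready for topping up: slip the scraper's blade under the front lip of the yellow cell cover and lever the cover up with it until it stands open (the hand itself must not touch the cover), then lay the scraper flat back down on the board. Then open the refill bottle: grip its red safety cap, press it down against its spring, twist it anticlockwise while pressed until it comes free, and lift it off without forcing it. Finish while still holding the cap upright, straight above the bottle and at least 5 cm higher than it sat, and leave the cup, funnel, jar and lantern where they stand.

Things in the scene. Friction and masses are not known exactly. Their poses are not given: they have to be found in the camera images.
- cover_hinge (a point): middle of the cell cover's hinge line, fixed on the battery (white case, black top, 87 x 150 mm, 95 mm high, bolted in a tray 105 x 166 mm). Axes of the battery: x from its front to its back, y along the hinge, z up; 105 mm above the board. The shut yellow cover, 55 mm (x) by 132 mm (y) by 4 mm, runs from here to -x, its underside at this height
- battery_edge (a point): middle of the front top edge of the battery's case, 95 mm above the board, 73.5 mm in front of the hinge line: a good fulcrum. Axes as cover_hinge. Behind it a flat ledge at this height runs 30.5 mm in +x to the upright face of the raised cell deck
- cover_lip (a point): middle of the cover's lower front edge, 55 mm from the hinge line; moves with the cover. Shut, it is 18.5 mm behind and 10 mm above battery_edge and overhangs the deck by 12 mm: the blade goes into this gap, 10 mm high and 12 mm deep
- cover (a joint): opening angle of the cover in rad: 0 shut, 1.57 upright, stop at 1.75; the lip goes up and back. The stiff hinge stays where it is left; it takes about 2 N at the lip
- scraper_grip (a point): grip point in the scraper's wooden handle, 25 mm behind the handle's front end, half-way up (13 mm above the board when lying). x points along the scraper to its blade, y across, z up. Handle 105 mm long, 24 mm wide (y), 26 mm thick (z); steel blade 90 mm long, 28 mm wide, 2.5 mm thick, in the handle's middle plane; 110 g, balanced about here
- scraper_tip (a point): middle of the blade's front edge, half-way through its thickness, 115 mm ahead of the grip point along x
- cap_center (a point): centre of the red cap (50 mm diameter, 51.5 over its ribs, 30 mm high; z its axis). Lugs inside hook under the neck: press down at least 4 mm (6 to 7 is right, bottoms at 9; spring 5 N at first, 15 N at the bottom), turn anticlockwise from above about 60 degrees while pressed (free from 42 to 82, then a stop), lift straight up. 28 g
- bottle_mouth (a point): middle of the bottle's mouth (top of its grey sprung seal), on the bottle's upright axis, 166 mm above the board. White square bottle (80 mm) strapped in a timber seat 112 x 112 x 36 mm, cannot move or turn. The fitted cap's centre is 11 mm below this point, its skirt ends 26 mm below, the bottle's shoulder starts 44 mm below
- seal (a joint): how far the sprung seal in the mouth is pressed down by the cap, in m: 0 with the cap fitted, 0.004 is enough for turning, slightly negative when the cap is off
- cup: white ceramic mug, about 82 mm in diameter, 85 mm high, standing; origin under its centre; bystander
- funnel: green plastic funnel standing mouth down, 124 mm in diameter, 125 mm high; origin under its centre; bystander
- jar: glass jar with steel lid, 72 mm in diameter, 95 mm high; origin under its centre; bystander
- lantern: orange lantern, 104 mm in diameter, about 190 mm high with its bail; origin under its centre; bystander
There are look-alikes about, which are no part of the job. Leave any blue look-alike of the part that bears bottle_mouth alone.

How it is judged:
By the outcome, as a careful person would: the job done as asked, in the order asked, and still so for the second after the job is handed in, while the arm keeps its last pose, push and grip.
It also fails if it takes over 53 s, if anything falls off the work surface, if the arm or the gripper's body presses on something with over 40 N, if the wrist force passes 120 N, or if a joint passes its speed limit or range.

## Working session

There is one attempt and no reset: what is moved stays moved. The work goes in short steps, Python scripts to look and compute and a tool call to move; the robot and the scene stay as the last step left them, time stands still between calls to the robot, and variables do not carry over. Pictures are saved under pics/ and viewed, at most 12 in all, crops included, and the job is handed in when it is done.

Besides the shell and the picture viewer there is one more tool, called after "Request:" as name(argument=value, ...), one argument or row to a line, values as JSON. arm_command: Moves the arm, as the interface text tells. Its arguments: {"type":"object","properties":{"deltas":{"type":"array"},"squeeze":{"type":"number"}},"required":["deltas"]}

```bash
mkdir -p pics; python3 - <<'E'
from rig import r, imaging
import cv2,pickle,numpy as np
s=r.sense();print(s)
d={}
for n in("side","top","wrist"):
    f=imaging.grab_frame(n);d[n]=f
    cv2.imwrite(f"pics/{n}0.png",f["image"][:,:,::-1])
    print(n,f["mtx"].tolist(),np.round(f["world_to_cam"],3).tolist(),f.keys())
pickle.dump(d,open("f0.pkl","wb"))
a=cv2.resize(d["top"]["image"],(800,600))
cv2.imwrite("pics/top0b.png",a[:,:,::-1])
cv2.imwrite("pics/side0b.png",cv2.resize(d["side"]["image"],(800,600))[:,:,::-1])
E
```

```text
{'clock': 0.0, 'qpos': array([-1.19036445e+00,  3.53650451e-01,  1.63411539e+00, -2.82004716e-05,
        1.15521204e+00, -2.38406764e-03]), 'qvel': array([ 1.58512556e-03,  1.41406110e-04, -9.63652758e-04, -1.73353505e-03,
        1.73091949e-05,  1.13032872e-03]), 'joint_efforts': array([ 4.73514185e-03, -6.05242753e+01, -3.42069554e+01,  3.51861845e-04,
        9.23455838e-03,  1.18655763e-05]), 'eef_pos': array([ 233.28556572, -579.32412106,  230.56826813]), 'tcp_rot': array([-3.14020737e+00,  2.24817308e-05,  3.82827367e-01]), 'contact_force': array([ 0.07651268, -0.04224641, -0.60660658]), 'wrist_torque': array([ 0.02106153,  0.00295674, -0.01619882]), 'grasp_force': 0.0, 'opening': 0.9978131856090787}
side [[483.38649349640826, 0.0, 258.4503498194696], [0.0, 483.38649349640826, 194.82499897654228], [0.0, 0.0, 1.0]] [[-0.873, -0.488, 0.014, 444.578], [0.395, -0.688, 0.609, -258.795], [-0.287, 0.537, 0.793, -1405.851], [0.0, 0.0, 0.0, 1.0]] dict_keys(['image', 'mtx', 'world_to_cam'])
top [[426.88877575889677, 0.0, 255.5591707231128], [0.0, 426.88877575889677, 192.10704097615047], [0.0, 0.0, 1.0]] [[0.018, -1.0, 0.013, -10.266], [0.998, 0.019, 0.06, -503.72], [-0.06, 0.012, 0.998, -1710.885], [0.0, 0.0, 0.0, 1.0]] dict_keys(['image', 'mtx', 'world_to_cam'])
wrist [[298.03989712015016, 0.0, 253.63880512294764], [0.0, 298.03989712015016, 191.5354026713946], [0.0, 0.0, 1.0]] [[0.373, -0.928, -0.001, -624.652], [0.884, 0.356, -0.303, 38.972], [0.281, 0.112, 0.953, -378.888], [0.0, 0.0, 0.0, 1.0]] dict_keys(['image', 'mtx', 'world_to_cam'])
```

View pics/top0b.png

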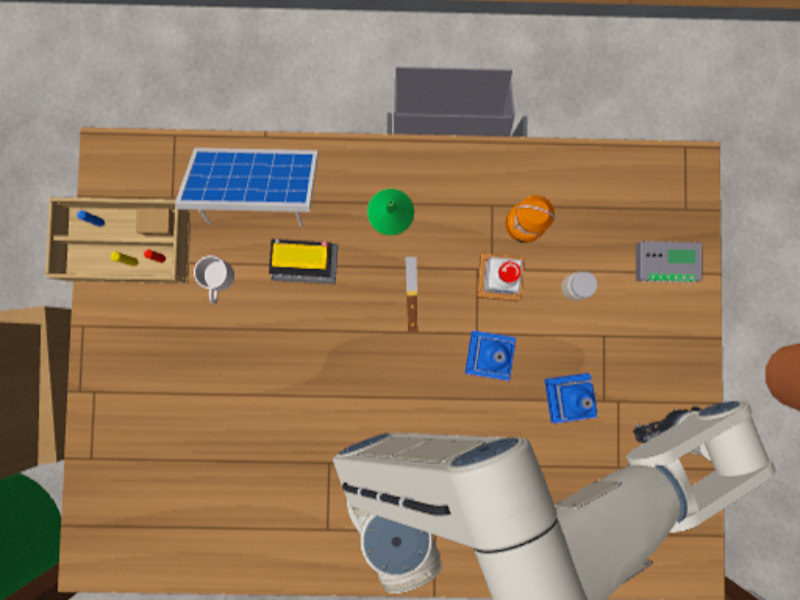

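View pics/side0b.png

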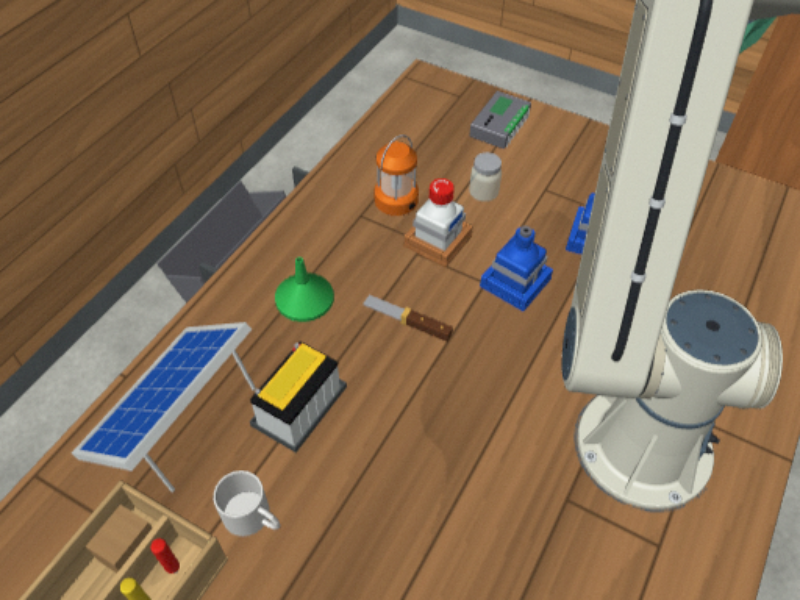

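The top view (800 px wide) shows these candidates:
- **Cover:** yellow cover at (302,256). The yellow stick in the box at (124,258) is a look-alike.
- **Scraper:** at (411,295), with its blade pointing up the image, away from the robot.
- **Cap:** red cap on the white bottle at (508,272). Look-alikes are the red stick at (154,256) and the blue bottles at (492,355) and (572,398).
- **Bystanders:** cup (213,273), funnel (391,212), lantern (530,218), jar (579,286).

My choices are the yellow cover, the wood-handled scraper and the red cap on the white bottle. The side view agrees, with the cap at (441,192), the scraper at (408,317) and the battery at (298,392).

```bash
cat > h.py <<'E'
import numpy as np,cv2
def ray(f,u,v):
    K=f["mtx"];W=f["world_to_cam"];R=W[:3,:3];c=-R.T@W[:3,3]
    d=np.array([(u-K[0,2])/K[0,0],-(v-K[1,2])/K[1,1],-1.]);return c,R.T@d
def on(f,u,v,z):
    c,d=ray(f,u,v);return c+d*(z-c[2])/d[2]
def tri(a,b):
    A=np.zeros((3,3));y=np.zeros(3)
    for c,d in(a,b):
        d=d/np.linalg.norm(d);P=np.eye(3)-np.outer(d,d);A+=P;y+=P@c
    return np.linalg.solve(A,y)
def proj(f,p):
    q=f["world_to_cam"]@np.r_[p,1];K=f["mtx"];return np.array([K[0,2]-K[0,0]*q[0]/q[2],K[1,2]+K[1,1]*q[1]/q[2]])
def mask(f,lo,hi,roi):
    h=cv2.cvtColor(f["image"],cv2.COLOR_RGB2HSV);m=cv2.inRange(h,lo,hi);z=np.zeros_like(m);x0,y0,x1,y1=roi
    z[y0:y1,x0:x1]=m[y0:y1,x0:x1];return z
def big(m):
    c=max(cv2.findContours(m,cv2.RETR_EXTERNAL,cv2.CHAIN_APPROX_NONE)[0],key=cv2.contourArea);return c[:,0,:].astype(float)
E
python3 - <<'E'
from h import *;import pickle
d=pickle.load(open("f0.pkl","rb"));t=d["top"];s=d["side"];np.set_printoptions(precision=1,suppress=True)
def rect(f,c,z):
    p=np.array([on(f,u,v,z)[:2] for u,v in c],np.float32);return cv2.minAreaRect(p),p
for f,roi,n in((t,(165,145,225,190),"top"),(s,(150,210,230,290),"side")):
    c=big(mask(f,(22,130,100),(34,255,255),roi));q,p=rect(f,c,109);print(n,"cover",q,cv2.boxPoints(q).tolist())
for f,roi,n in((t,(300,155,350,195),"top"),(s,(260,105,300,140),"side")):
    h=cv2.cvtColor(f["image"],cv2.COLOR_RGB2HSV)
    c=big(mask(f,(0,150,100),(8,255,255),roi)|mask(f,(172,150,100),(180,255,255),roi));q,p=rect(f,c,155);print(n,"cap",q,c.mean(0),c.min(0),c.max(0))
# scraper: blade (grey) and handle (dark brown)
for f,roi,n in((t,(250,160,275,216),"top"),(s,(228,185,296,222),"side")):
    b=big(mask(f,(0,0,90),(180,60,255),roi));q,p=rect(f,b,14);print(n,"blade",q,cv2.boxPoints(q).tolist())
    b=big(mask(f,(0,90,20),(20,255,115),roi));q,p=rect(f,b,20);print(n,"handle",q,cv2.boxPoints(q).tolist())
a=s["image"][180:290,150:300];b=t["image"][140:220,160:350]
a=cv2.resize(a,None,fx=3.6,fy=3.6)[:, :540];b=cv2.resize(b,None,fx=2.1*2,fy=4.2)[:, :800]
cv2.imwrite("pics/c1.png",cv2.resize(b,(800,337))[:,:,::-1])
E
```

```text
top cover ((603.5831909179688, 249.21673583984375), (133.2017364501953, 58.49785232543945), 87.62765502929688) [[571.6024780273438, 183.8836669921875], [630.0502319335938, 181.46224975585938], [635.5639038085938, 314.5498046875], [577.1161499023438, 316.9712219238281]]
side cover ((601.8656616210938, 250.23165893554688), (134.55528259277344, 57.24018096923828), 87.73907470703125) [[570.6137084960938, 184.13546752929688], [627.8093872070312, 181.8773193359375], [633.1176147460938, 316.3278503417969], [575.9219360351562, 318.58599853515625]]
top cap ((568.056884765625, -261.0224609375), (47.419395446777344, 47.9478759765625), 45.75347137451172) [325.9 173.8] [319. 167.] [332. 180.]
side cap ((568.972412109375, -260.37188720703125), (52.47492218017578, 75.9843521118164), 26.929962158203125) [281.9 122. ] [274. 114.] [290. 130.]
top blade ((576.0556030273438, -27.912199020385742), (85.580078125, 28.448442459106445), 1.0931456089019775) [[533.0020141601562, -14.50690746307373], [533.5447387695312, -42.950172424316406], [619.1091918945312, -41.31748962402344], [618.5664672851562, -12.874225616455078]]
top handle ((480.3995666503906, -33.34107971191406), (64.55278778076172, 20.179162979125977), 0.9925504922866821) [[447.9532470703125, -23.812116622924805], [448.30279541015625, -43.988250732421875], [512.8458862304688, -42.87004089355469], [512.496337890625, -22.69390869140625]]
side blade ((573.0809326171875, -28.533647537231445), (88.18157958984375, 30.915189743041992), 2.3843185901641846) [[528.38525390625, -14.923709869384766], [529.67138671875, -45.8121337890625], [617.776611328125, -42.143585205078125], [616.490478515625, -11.25516128540039]]
side handle ((465.9204406738281, -36.67308044433594), (104.817138671875, 76.18834686279297), 1.3638583421707153) [[412.6199951171875, 0.16289496421813965], [414.43341064453125, -76.00386810302734], [519.2208862304688, -73.5090560913086], [517.407470703125, 2.6577072143554688]]
```

View pics/c1.png

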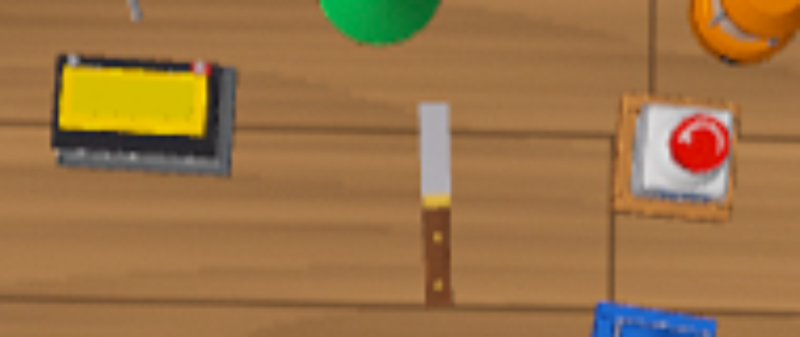

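The crop confirms the picks: yellow cover at (132,100), scraper with its blade up the image at (436,200), and red cap on the white bottle at (700,142). The measured sizes fit: cover 133x58 mm, blade 86x28 mm, cap 48 mm.

The estimates are:
- **Hinge:** about (630, 249), battery yaw -0.041.
- **Scraper grip:** about (503, -31.5), yaw about 0.04.
- **Cap:** about (568, -261).

Next I move above the scraper.

Request:
arm_command(
  deltas=[
    {"wz": 0.17},
    {"wz": 0.17},
    {"tx": 22.5,"ty": -41},
    {"tx": 22.5,"ty": -41},
    {"tx": 22.5,"ty": -41},
    {"tx": 22.5,"ty": -41},
    {"tx": 22.5,"ty": -41},
    {"tx": 22.5,"ty": -41},
  ],
)

```text
schema error: expected keys hand, tx, ty, tz, wx, wy, wz
```

Request:
arm_command(
  deltas=[
    {"tx": 22.5,"ty": -41},
    {"tx": 22.5,"ty": -41},
    {"tx": 22.5,"ty": -41},
    {"tx": 22.5,"ty": -41},
    {"tx": 22.5,"ty": -41},
    {"tx": 22.5,"ty": -41},
    {"tx": 22.5,"ty": -41},
    {},
  ],
)

```text
schema error: expected keys hand, tx, ty, tz, wx, wy, wz
```

```bash
python3 - <<'E'
from rig import r, imaging
from h import *
np.set_printoptions(precision=2,suppress=True)
s=r.sense();print(s["clock"],s["eef_pos"],s["tcp_rot"],s["qpos"])
f=imaging.grab_frame("wrist");import pickle;pickle.dump(f,open("w1.pkl","wb"))
W=f["world_to_cam"];print(-W[:3,:3].T@W[:3,3])
cv2.imwrite("pics/w1.png",f["image"][:,:,::-1])
for p in((503,-31.5,26),(618,-27,14),(528,-30,26)):print(proj(f,p))
E
```

```text
0.15 [ 233.32 -579.44  230.72] [-3.14  0.    0.38] [-1.19  0.35  1.63 -0.    1.16 -0.  ]
[ 305.42 -550.8   372.45]
[-308.73 -449.11]
[-311.28 -683.29]
[-316.79 -503.49]
```

View pics/w1.png

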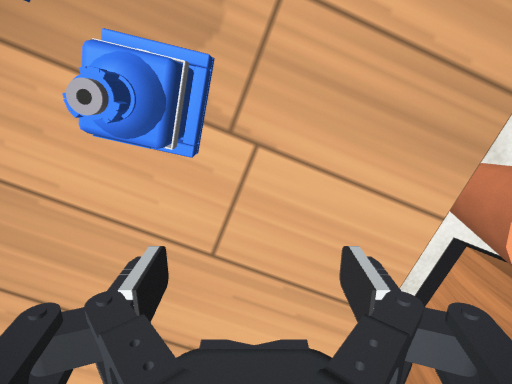

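The call was refused because every row needs all seven keys, so the arm has not moved. The wrist picture shows the start view, with a blue decoy bottle at (85,97).

Request:
arm_command(
  deltas=[
    {"hand": 85,"tx": 0,"ty": 0,"tz": 0,"wx": 0,"wy": 0,"wz": 0.17},
    {"hand": 85,"tx": 0,"ty": 0,"tz": 0,"wx": 0,"wy": 0,"wz": 0.17},
    {"hand": 85,"tx": 22.5,"ty": -41,"tz": 0,"wx": 0,"wy": 0,"wz": 0},
    {"hand": 85,"tx": 22.5,"ty": -41,"tz": 0,"wx": 0,"wy": 0,"wz": 0},
    {"hand": 85,"tx": 22.5,"ty": -41,"tz": 0,"wx": 0,"wy": 0,"wz": 0},
    {"hand": 85,"tx": 22.5,"ty": -41,"tz": 0,"wx": 0,"wy": 0,"wz": 0},
    {"hand": 85,"tx": 22.5,"ty": -41,"tz": 0,"wx": 0,"wy": 0,"wz": 0},
    {"hand": 85,"tx": 22.5,"ty": -41,"tz": 0,"wx": 0,"wy": 0,"wz": 0},
  ],
)

```text
clock: 1.2
eef_pos: [358.2, -326.8, 231.3]
tcp_rot: [3.142, -0.0, 0.043]
contact_force: [-0.0, -1.1, 0.8]
opening: 0.997
grasp_force: 0.0
```

Request:
arm_command(
  deltas=[
    {"hand": 85,"tx": 22.5,"ty": -41,"tz": 0,"wx": 0,"wy": 0,"wz": 0},
    {"hand": 85,"tx": 22.5,"ty": -41,"tz": 0,"wx": 0,"wy": 0,"wz": 0},
    {"hand": 85,"tx": 22.5,"ty": -41,"tz": 0,"wx": 0,"wy": 0,"wz": 0},
    {"hand": 85,"tx": 22.5,"ty": -41,"tz": 0,"wx": 0,"wy": 0,"wz": 0},
    {"hand": 85,"tx": 22.5,"ty": -41,"tz": 0,"wx": 0,"wy": 0,"wz": 0},
    {"hand": 85,"tx": 22.5,"ty": -41,"tz": 0,"wx": 0,"wy": 0,"wz": 0},
    {"hand": 85,"tx": 22.5,"ty": -41,"tz": 0,"wx": 0,"wy": 0,"wz": 0},
    {"hand": 85,"tx": 0,"ty": 0,"tz": 0,"wx": 0,"wy": 0,"wz": 0},
  ],
)

```text
clock: 2.2
eef_pos: [503.9, -32.3, 231.2]
tcp_rot: [-3.141, -0.0, 0.046]
contact_force: [0.7, -0.8, 0.9]
opening: 0.998
grasp_force: 0.0
```

```bash
python3 - <<'E'
from rig import r, imaging
from h import *
np.set_printoptions(precision=3,suppress=True)
s=r.sense();print(s["clock"],s["eef_pos"],s["tcp_rot"],s["qpos"])
f=imaging.grab_frame("wrist");import pickle;pickle.dump(f,open("w1.pkl","wb"))
W=f["world_to_cam"];print(-W[:3,:3].T@W[:3,3])
cv2.imwrite("pics/w1b.png",f["image"][:,:,::-1])
for p in((503,-31.5,26),(618,-27,14),(528,-30,26)):print(proj(f,p))
E
```

```text
2.2 [503.879 -32.325 231.195] [-3.141 -0.     0.046] [-0.067  0.165  1.886  0.001  1.09   1.457]
[581.427 -29.033 372.967]
[252.689 166.148]
[253.336  62.336]
[252.369 145.085]
```

View pics/w1b.png

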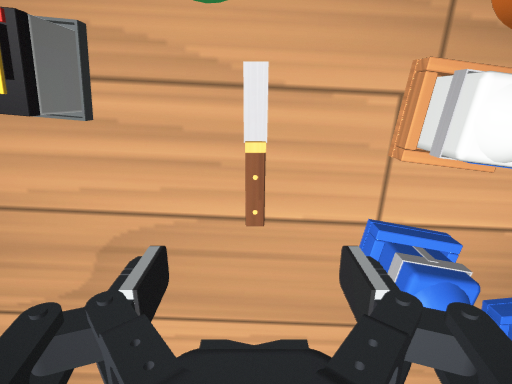

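The wrist view shows the scraper tip at (256,62), the handle front at about row 143 and the rear end at (255,226). That matches the prediction to within about 2 mm towards -y. I'll descend and grip.

Request:
arm_command(
  deltas=[
    {"hand": 85,"tx": 0,"ty": 2,"tz": 45,"wx": 0,"wy": 0,"wz": 0},
    {"hand": 70,"tx": 0,"ty": 0,"tz": 55,"wx": 0,"wy": 0,"wz": 0},
    {"hand": 60,"tx": 0,"ty": 0,"tz": 55,"wx": 0,"wy": 0,"wz": 0},
    {"hand": 60,"tx": 0,"ty": 0,"tz": 45,"wx": 0,"wy": 0,"wz": 0},
    {"hand": 60,"tx": 0,"ty": 0,"tz": 20,"wx": 0,"wy": 0,"wz": 0},
    {"hand": 60,"tx": 0,"ty": 0,"tz": 7,"wx": 0,"wy": 0,"wz": 0},
    {"hand": 10,"tx": 0,"ty": 0,"tz": 0,"wx": 0,"wy": 0,"wz": 0},
    {"hand": 10,"tx": 0,"ty": 0,"tz": 0,"wx": 0,"wy": 0,"wz": 0},
  ],
  squeeze=80,
)

```text
clock: 3.25
eef_pos: [503.7, -37.0, 5.4]
tcp_rot: [3.141, -0.002, 0.042]
contact_force: [-0.4, 1.2, 0.3]
opening: 0.287
grasp_force: 0.3
```

Request:
arm_command(
  deltas=[
    {"hand": 10,"tx": 0,"ty": 0,"tz": 0,"wx": 0,"wy": 0,"wz": 0},
    {"hand": 10,"tx": 0,"ty": 0,"tz": 0,"wx": 0,"wy": 0,"wz": 0},
    {"hand": 10,"tx": 0,"ty": 0,"tz": 0,"wx": 0,"wy": 0,"wz": 0},
  ],
)

```text
clock: 3.62
eef_pos: [503.8, -37.0, 5.6]
tcp_rot: [3.141, -0.002, 0.043]
contact_force: [-2.2, -2.3, 6.3]
opening: 0.262
grasp_force: 79.1
```

Gripped. Now I lift, back off and carry it to the front of the battery.

Request:
arm_command(
  deltas=[
    {"hand": 10,"tx": 0,"ty": 0,"tz": -20,"wx": 0,"wy": 0,"wz": 0},
    {"hand": 10,"tx": -15,"ty": 0,"tz": -30,"wx": 0,"wy": 0,"wz": 0},
    {"hand": 10,"tx": -20,"ty": 0,"tz": -30,"wx": 0,"wy": 0,"wz": 0},
    {"hand": 10,"tx": -25,"ty": 0,"tz": -20,"wx": 0,"wy": 0,"wz": 0},
    {"hand": 10,"tx": -20,"ty": -30,"tz": 0,"wx": 0,"wy": 0,"wz": 0},
    {"hand": 10,"tx": -5,"ty": -40,"tz": 0,"wx": 0,"wy": 0,"wz": 0.042},
    {"hand": 10,"tx": 0,"ty": -40,"tz": 0,"wx": 0,"wy": 0,"wz": 0.042},
    {"hand": 10,"tx": 0,"ty": -40,"tz": 0,"wx": 0,"wy": 0,"wz": 0},
  ],
)

```text
clock: 4.62
eef_pos: [416.8, 110.8, 105.2]
tcp_rot: [-3.141, -0.002, -0.042]
contact_force: [1.0, -0.6, -1.3]
opening: 0.263
grasp_force: 78.6
```

Request:
arm_command(
  deltas=[
    {"hand": 10,"tx": 0,"ty": -40,"tz": 0,"wx": 0,"wy": 0,"wz": 0},
    {"hand": 10,"tx": 0,"ty": -40,"tz": 0,"wx": 0,"wy": 0,"wz": 0},
    {"hand": 10,"tx": 0,"ty": -40,"tz": 0,"wx": 0,"wy": 0,"wz": 0},
    {"hand": 10,"tx": 0,"ty": -20,"tz": 0,"wx": 0,"wy": 0,"wz": 0},
    {"hand": 10,"tx": 0,"ty": 0,"tz": 0,"wx": 0,"wy": 0,"wz": 0},
    {"hand": 10,"tx": 0,"ty": 0,"tz": 0,"wx": 0,"wy": 0,"wz": 0},
  ],
)

```text
clock: 5.38
eef_pos: [422.1, 248.4, 104.3]
tcp_rot: [3.141, 0.0, -0.041]
contact_force: [-1.0, -0.5, -0.9]
opening: 0.257
grasp_force: 78.6
```

```bash
cat > look.py <<'E'
from rig import r, imaging
from h import *
import sys,pickle
np.set_printoptions(precision=3,suppress=True)
s=r.sense();print(s["clock"],s["eef_pos"],s["tcp_rot"],s["qpos"],s["contact_force"])
d={n:imaging.grab_frame(n) for n in("side","top","wrist")};pickle.dump(d,open(sys.argv[1]+".pkl","wb"))
E
python3 look.py b1; python3 - <<'E'
import pickle;from h import *
d=pickle.load(open("b1.pkl","rb"))
a=d["side"]["image"][200:290,140:260];a=cv2.resize(a,None,fx=5,fy=5,interpolation=cv2.INTER_CUBIC)
cv2.imwrite("pics/b1.png",a[:,:,::-1])
a=np.hstack([cv2.resize(a,(400,300)),cv2.resize(d["wrist"]["image"],(400,300))])
cv2.imwrite("pics/b1.png",a[:,:,::-1])
E
```

```text
5.375 [422.063 248.436 104.298] [ 3.141  0.    -0.041] [ 0.529  0.317  2.027 -0.     0.799  2.141] [-1.026 -0.491 -0.862]
```

View pics/b1.png

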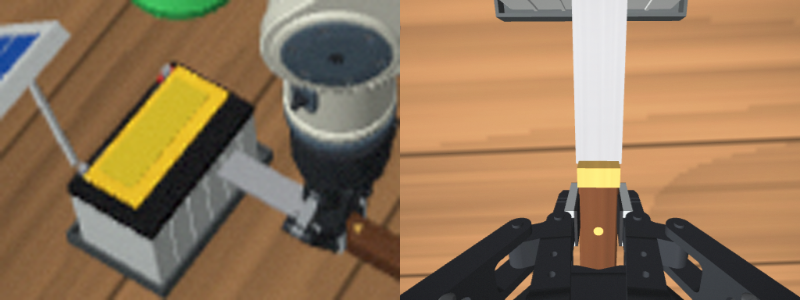

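In the side crop (left) the blade points at the battery's front, with its tip near (225,150), in front of the black top edge. The wrist view shows the blade straight in the grip. I'll triangulate the tip and check the pitch.

```bash
python3 - <<'E'
import pickle;from h import *
np.set_printoptions(precision=1,suppress=True)
d=pickle.load(open("b1.pkl","rb"));s,t=d["side"],d["top"]
R=np.array([.999,-.041,0]);L=np.array([.041,.999,0])
tip=np.array([422.1,248.4,111.7])+115*R
for n,f in(("side",s),("top",t)):
    print(n,"pred tip corners",proj(f,tip+14*L),proj(f,tip-14*L),"handle front",proj(f,tip-90*R+14*L),proj(f,tip-90*R-14*L))
    x,y=proj(f,tip-30*R).astype(int);print(f["image"][y-12:y+12:2,x-14:x+20:3].sum(2)//3)
    m=mask(f,(0,0,150),(180,25,235),(x-25,y-25,x+30,y+30));n_,lab,st,_=cv2.connectedComponentsWithStats(m)
    k=lab[y,x];print("k",k,st[k]);
    if k:
        c=big((lab==k).astype(np.uint8)*255);q=cv2.approxPolyDP(c.astype(np.int32)[:,None],2,True)[:,0];print(q.tolist())
E
```

```text
side pred tip corners [204.5 251.3] [210.4 244. ] handle front [231.8 266.6] [237.4 258.9]
[[ 26  26  16 110 104 103 109 102  95  79 121 182]
 [ 27  22  18 126 107  89 107 102  89  44  81 107]
 [ 30  20  99 121 108  65  88  96  90  41  52  70]
 [ 22  29 110 155 122  87  52  94  96  35  41  50]
 [ 23 102 149 153 153 121  41  93  95  36  39  34]
 [ 23 108 154 152 154 153 134  97  92  59  36  35]
 [ 97 132 155 155 155 156 156 147  95 105  32  35]
 [117 109 125 154 156 155 154 155 153 119  37  31]
 [132 109 122 100 156 155 156 157 155 155  39  36]
 [124 106 134  47 102 149 157 155 157 156  43  67]
 [137 107  85  45  91 100 150 156 157 154 142  71]
 [128 104  46  91  96  97 100 139 156 157 153  40]]
k 2 [206 246  29  22 230]
[[206, 252], [226, 263], [229, 262], [231, 267], [234, 261], [229, 260], [229, 255], [212, 246]]
top pred tip corners [188.3 180.5] [195.6 180.9] handle front [186.7 204. ] [194.  204.5]
[[108  99  99  78  83  90  71  71  60  39  31  28]
 [ 83  91  95 100  99 106 112 112 114 138 119 106]
 [100 101  97  88 124 113  94  87  96  92  86  89]
 [110 112 110 109 175 174 164 107 107 106 108 107]
 [113 113 112 110 173 172 153 112 112 109 110 110]
 [114 111 165 114 173 172 138 111 112 110 109 108]
 [121 165 195  83 175 173 129 119 119 119 117 119]
 [132 192 195 154 160 172 129 123 122 123 124 122]
 [189 185 193 117  23 175 110 114 115 114 114 113]
 [194 122 194 203  52 168 110 110 109 110 108 107]
 [199 191 195 196 140  55 116 111 113 113 112 111]
 [204 210 192 195 124  33 120 117 117 116 117 116]]
k 2 [188 181   8  17  87]
[[189, 181], [188, 189], [194, 197], [195, 182]]
```

The tip agrees with the prediction to within about 3 mm. I'll lower 11 mm and slide in, watching the force.

Request:
arm_command(
  deltas=[
    {"hand": 10,"tx": 0,"ty": 0,"tz": 8,"wx": 0,"wy": 0,"wz": 0},
    {"hand": 10,"tx": 0,"ty": 0,"tz": 3,"wx": 0,"wy": 0,"wz": 0},
    {"hand": 10,"tx": 15,"ty": 0,"tz": 0,"wx": 0,"wy": 0,"wz": 0},
    {"hand": 10,"tx": 15,"ty": 0,"tz": 0,"wx": 0,"wy": 0,"wz": 0},
    {"hand": 10,"tx": 8,"ty": 0,"tz": 0,"wx": 0,"wy": 0,"wz": 0},
    {"hand": 10,"tx": 4,"ty": 0,"tz": 0,"wx": 0,"wy": 0,"wz": 0},
    {"hand": 10,"tx": 3,"ty": 0,"tz": 0,"wx": 0,"wy": 0,"wz": 0},
    {"hand": 10,"tx": 0,"ty": 0,"tz": 0,"wx": 0,"wy": 0,"wz": 0},
  ],
)

```text
clock: 6.52
eef_pos: [467.3, 247.5, 93.3]
tcp_rot: [3.142, 0.0, -0.041]
contact_force: [0.5, -0.2, -0.7]
opening: 0.262
grasp_force: 78.6
```

```bash
python3 look.py b2; python3 - <<'E'
import pickle;from h import *
d=pickle.load(open("b2.pkl","rb"))
a=d["side"]["image"][200:275,150:250];a=cv2.resize(a,(400,300),interpolation=cv2.INTER_CUBIC)
b=d["top"]["image"][140:200,160:240];b=cv2.resize(b,(400,300),interpolation=cv2.INTER_CUBIC)
cv2.imwrite("pics/b2.png",np.hstack([a,b])[:,:,::-1])
E
```

```text
6.525 [467.34  247.513  93.263] [ 3.142  0.    -0.041] [0.484 0.384 1.952 0.    0.805 2.096] [ 0.533 -0.163 -0.747]
```

View pics/b2.png

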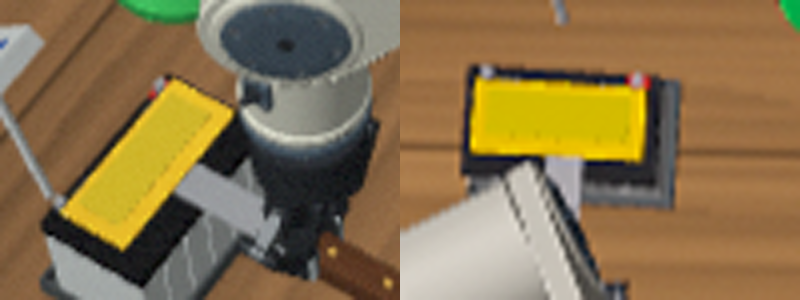

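In the side crop the blade passes over the black ledge and its tip is hidden under the yellow lip at (180,185). The top crop shows the same at (565,158). There is no contact force, so I'll raise the cover along the arc.

Request:
arm_command(
  deltas=[
    {"hand": 10,"tx": 1,"ty": 0,"tz": -3,"wx": 0,"wy": 0,"wz": 0},
    {"hand": 10,"tx": 1,"ty": 0,"tz": -7,"wx": 0,"wy": 0,"wz": 0},
    {"hand": 10,"tx": 1,"ty": 0,"tz": -7,"wx": 0,"wy": 0,"wz": 0},
    {"hand": 10,"tx": 2.5,"ty": 0,"tz": -6.5,"wx": 0,"wy": 0,"wz": 0},
    {"hand": 10,"tx": 3,"ty": 0,"tz": -6.5,"wx": 0,"wy": 0,"wz": 0},
    {"hand": 10,"tx": 4,"ty": 0,"tz": -5.5,"wx": 0,"wy": 0,"wz": 0},
    {"hand": 10,"tx": 5,"ty": 0,"tz": -5,"wx": 0,"wy": 0,"wz": 0},
    {"hand": 10,"tx": 0,"ty": 0,"tz": 0,"wx": 0,"wy": 0,"wz": 0},
  ],
)

```text
clock: 7.68
eef_pos: [485.9, 247.1, 134.3]
tcp_rot: [-3.141, -0.001, -0.041]
contact_force: [-0.5, 0.4, -1.2]
opening: 0.26
grasp_force: 78.7
```

Request:
arm_command(
  deltas=[
    {"hand": 10,"tx": 6,"ty": 0,"tz": -4,"wx": 0,"wy": 0,"wz": 0},
    {"hand": 10,"tx": 6,"ty": 0,"tz": -3.5,"wx": 0,"wy": 0,"wz": 0},
    {"hand": 10,"tx": 7,"ty": 0,"tz": -2,"wx": 0,"wy": 0,"wz": 0},
    {"hand": 10,"tx": 7,"ty": 0,"tz": -1.5,"wx": 0,"wy": 0,"wz": 0},
    {"hand": 10,"tx": 7,"ty": 0,"tz": 0,"wx": 0,"wy": 0,"wz": 0},
    {"hand": 10,"tx": 2,"ty": 0,"tz": 0,"wx": 0,"wy": 0,"wz": 0},
    {"hand": 10,"tx": 0,"ty": 0,"tz": 0,"wx": 0,"wy": 0,"wz": 0},
  ],
)

```text
clock: 8.55
eef_pos: [520.4, 245.4, 144.9]
tcp_rot: [-3.141, -0.001, -0.041]
contact_force: [-0.2, -0.3, -0.9]
opening: 0.26
grasp_force: 78.7
```

```bash
python3 look.py b3; python3 - <<'E'
import pickle;from h import *
d=pickle.load(open("b3.pkl","rb"))
a=d["side"]["image"][190:265,150:250];a=cv2.resize(a,(400,300),interpolation=cv2.INTER_CUBIC)
b=d["top"]["image"][130:190,160:240];b=cv2.resize(b,(400,300),interpolation=cv2.INTER_CUBIC)
cv2.imwrite("pics/b3.png",np.hstack([a,b])[:,:,::-1])
E
```

```text
8.55 [520.378 245.431 144.855] [-3.141 -0.001 -0.041] [ 0.438  0.373  1.819 -0.     0.948  2.05 ] [-0.248 -0.284 -0.899]
```

View pics/b3.png

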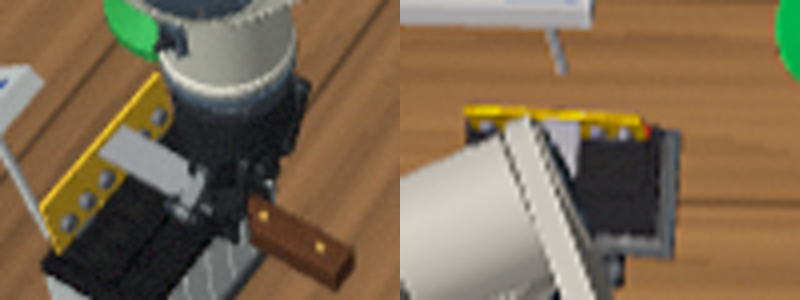

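The side crop shows the cover standing upright, with its cell studs visible from (60,225) to (160,115) and the blade against it. The top crop shows it edge-on as a thin strip. I'll push 2 mm more, back off and lay the scraper down on the free board at about (440, 60).

Request:
arm_command(
  deltas=[
    {"hand": 10,"tx": 2,"ty": 0,"tz": 0,"wx": 0,"wy": 0,"wz": 0},
    {"hand": 10,"tx": 0,"ty": 0,"tz": 0,"wx": 0,"wy": 0,"wz": 0},
    {"hand": 10,"tx": -20,"ty": 0,"tz": 0,"wx": 0,"wy": 0,"wz": 0},
    {"hand": 10,"tx": -35,"ty": 0,"tz": 0,"wx": 0,"wy": 0,"wz": 0},
    {"hand": 10,"tx": -35,"ty": 20,"tz": 0,"wx": 0,"wy": 0,"wz": 0},
    {"hand": 10,"tx": 0,"ty": 50,"tz": 0,"wx": 0,"wy": 0,"wz": 0},
    {"hand": 10,"tx": 0,"ty": 50,"tz": 10,"wx": 0,"wy": 0,"wz": 0},
    {"hand": 10,"tx": 0,"ty": 45,"tz": 30,"wx": 0,"wy": 0,"wz": 0},
  ],
)

```text
clock: 9.7
eef_pos: [426.7, 83.1, 105.8]
tcp_rot: [-3.141, -0.005, -0.041]
contact_force: [0.8, -0.3, -1.0]
opening: 0.262
grasp_force: 78.8
```

Request:
arm_command(
  deltas=[
    {"hand": 10,"tx": 0,"ty": 25,"tz": 40,"wx": 0,"wy": 0,"wz": 0},
    {"hand": 10,"tx": 0,"ty": 0,"tz": 30,"wx": 0,"wy": 0,"wz": 0},
    {"hand": 10,"tx": 0,"ty": 0,"tz": 17,"wx": 0,"wy": 0,"wz": 0},
    {"hand": 10,"tx": 0,"ty": 0,"tz": 6,"wx": 0,"wy": 0,"wz": 0},
    {"hand": 10,"tx": 0,"ty": 0,"tz": 3,"wx": 0,"wy": 0,"wz": 0},
    {"hand": 10,"tx": 0,"ty": 0,"tz": 0,"wx": 0,"wy": 0,"wz": 0},
    {"hand": 10,"tx": 0,"ty": 0,"tz": 0,"wx": 0,"wy": 0,"wz": 0},
  ],
)

```text
clock: 10.58
eef_pos: [424.6, 59.3, 9.4]
tcp_rot: [-3.141, -0.001, -0.041]
contact_force: [-0.3, 0.0, -0.3]
opening: 0.257
grasp_force: 78.9
```

Request:
arm_command(
  deltas=[
    {"hand": 10,"tx": 0,"ty": 0,"tz": 2,"wx": 0,"wy": 0,"wz": 0},
    {"hand": 10,"tx": 0,"ty": 0,"tz": 2,"wx": 0,"wy": 0,"wz": 0},
    {"hand": 10,"tx": 0,"ty": 0,"tz": 0,"wx": 0,"wy": 0,"wz": 0},
    {"hand": 10,"tx": 0,"ty": 0,"tz": 0,"wx": 0,"wy": 0,"wz": 0},
  ],
)

```text
clock: 11.08
eef_pos: [424.3, 59.3, 5.6]
tcp_rot: [-3.141, -0.001, -0.041]
contact_force: [-3.6, 0.1, 18.3]
opening: 0.263
grasp_force: 81.4
```

Now raise slightly, release, rise and go over to the cap.

Request:
arm_command(
  deltas=[
    {"hand": 10,"tx": 0,"ty": 0,"tz": -1,"wx": 0,"wy": 0,"wz": 0},
    {"hand": 50,"tx": 0,"ty": 0,"tz": 0,"wx": 0,"wy": 0,"wz": 0},
    {"hand": 60,"tx": 0,"ty": 0,"tz": 0,"wx": 0,"wy": 0,"wz": 0},
    {"hand": 85,"tx": 0,"ty": 0,"tz": -20,"wx": 0,"wy": 0,"wz": 0},
    {"hand": 85,"tx": 0,"ty": 0,"tz": -50,"wx": 0,"wy": 0,"wz": 0},
    {"hand": 85,"tx": 0,"ty": 0,"tz": -55,"wx": 0,"wy": 0,"wz": 0},
    {"hand": 85,"tx": 0,"ty": 0,"tz": -55,"wx": 0,"wy": 0,"wz": 0},
    {"hand": 85,"tx": 0,"ty": 0,"tz": -55,"wx": 0,"wy": 0,"wz": 0},
  ],
)

```text
clock: 12.08
eef_pos: [423.7, 59.1, 242.6]
tcp_rot: [-3.142, -0.0, -0.041]
contact_force: [-0.3, 0.4, -0.6]
opening: 0.996
grasp_force: 0.0
```

Request:
arm_command(
  deltas=[
    {"hand": 85,"tx": 18,"ty": 45,"tz": 0,"wx": 0,"wy": 0,"wz": 0},
    {"hand": 85,"tx": 18,"ty": 45,"tz": 0,"wx": 0,"wy": 0,"wz": 0},
    {"hand": 85,"tx": 18,"ty": 45,"tz": 0,"wx": 0,"wy": 0,"wz": 0},
    {"hand": 85,"tx": 18,"ty": 45,"tz": 0,"wx": 0,"wy": 0,"wz": 0},
    {"hand": 85,"tx": 18,"ty": 45,"tz": 0,"wx": 0,"wy": 0,"wz": 0},
    {"hand": 85,"tx": 0,"ty": 0,"tz": 0,"wx": 0,"wy": 0,"wz": 0.15},
    {"hand": 85,"tx": 0,"ty": 0,"tz": 0,"wx": 0,"wy": 0,"wz": 0.15},
    {"hand": 85,"tx": 0,"ty": 0,"tz": 0,"wx": 0,"wy": 0,"wz": 0.15},
  ],
)

```text
clock: 13.08
eef_pos: [504.5, -169.5, 240.3]
tcp_rot: [3.141, 0.001, -0.497]
contact_force: [-0.2, 0.3, 0.1]
opening: 0.996
grasp_force: 0.0
```

```bash
python3 look.py b4; python3 - <<'E'
import pickle;from h import *
np.set_printoptions(precision=1,suppress=True)
d=pickle.load(open("b4.pkl","rb"));d0=pickle.load(open("f0.pkl","rb"))
w=d["wrist"];m=mask(w,(0,150,80),(8,255,255),(0,0,512,384))|mask(w,(172,150,80),(180,255,255),(0,0,512,384))
if m.any():
    c=big(m);print(c.min(0),c.max(0));(u,v),rad=cv2.minEnclosingCircle(c.astype(np.float32));print("circ",u,v,rad)
    print("hull centre on 170/155",on(w,u,v,170),on(w,u,v,155),"expected",proj(w,(568,-261,170)))
c=big(mask(d0["top"],(8,180,120),(18,255,255),(315,115,365,160)));print("lantern",on(d0["top"],*c.mean(0),60))
b=np.hstack([cv2.resize(d["side"]["image"],(400,300)),cv2.resize(w["image"],(400,300))])
a=cv2.resize(d["side"]["image"][190:265,150:250],(400,300),interpolation=cv2.INTER_CUBIC);b2=cv2.resize(d["top"]["image"][130:220,160:280],(400,300),interpolation=cv2.INTER_CUBIC)
cv2.imwrite("pics/b4.png",np.vstack([b,np.hstack([a,b2])])[:,:,::-1])
E
```

```text
13.075 [ 504.488 -169.508  240.315] [ 3.141  0.001 -0.497] [-0.327  0.2    1.821  0.     1.121  1.74 ] [-0.243  0.277  0.143]
[287.  17.] [367.  99.]
circ 325.7776184082031 57.10340118408203 43.63609313964844
hull centre on 170/155 [ 572.4 -259.5  170. ] [ 572.3 -263.3  155. ] expected [330.6  62.3]
lantern [ 726.  -331.3   60. ]
```

View pics/b4.png

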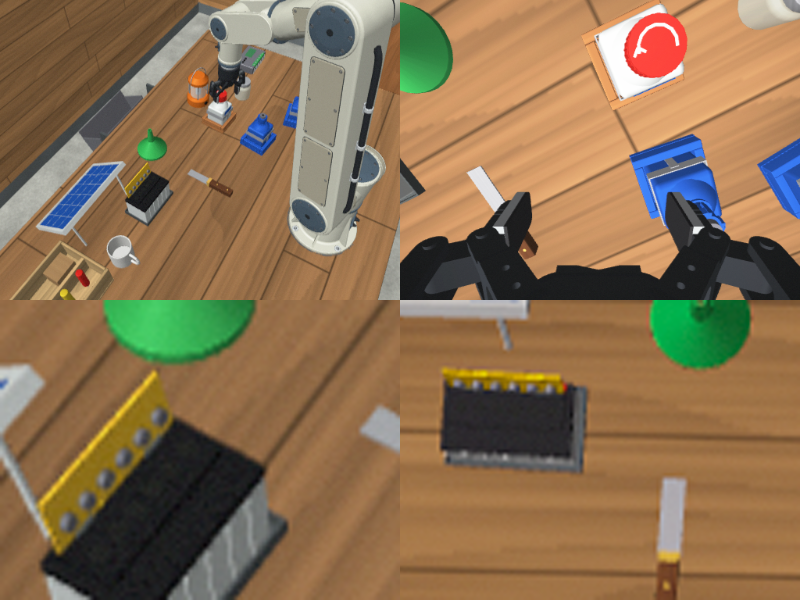

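The cover stays open, with its studs visible at lower left from (70,525) to (160,415). The scraper lies flat on the board at (670,540) in the lower-right crop. The wrist view (upper right) shows the red cap at (655,43). Next I move above the cap and measure it once more.

Request:
arm_command(
  deltas=[
    {"hand": 85,"tx": 34,"ty": 16,"tz": 0,"wx": 0,"wy": 0,"wz": 0},
    {"hand": 85,"tx": 34,"ty": 16,"tz": 10,"wx": 0,"wy": 0,"wz": 0},
    {"hand": 85,"tx": 34,"ty": 17,"tz": 15,"wx": 0,"wy": 0,"wz": 0},
    {"hand": 85,"tx": 0,"ty": 0,"tz": 5,"wx": 0,"wy": 0,"wz": 0},
    {"hand": 85,"tx": 0,"ty": 0,"tz": 0,"wx": 0,"wy": 0,"wz": 0},
  ],
)

```text
clock: 13.85
eef_pos: [570.7, -260.0, 210.0]
tcp_rot: [-3.142, 0.002, -0.49]
contact_force: [0.3, -0.0, -0.5]
opening: 0.994
grasp_force: 0.0
```

```bash
python3 look.py b5; python3 - <<'E'
import pickle;from h import *
np.set_printoptions(precision=1,suppress=True)
d=pickle.load(open("b5.pkl","rb"))
w=d["wrist"];m=mask(w,(0,150,60),(8,255,255),(0,0,512,384))|mask(w,(172,150,60),(180,255,255),(0,0,512,384))
c=big(m);print(c.min(0),c.max(0));
# top ellipse: upper (far) half & sides of outline
P=lambda x,y:[proj(w,(x+25*np.cos(a),y+25*np.sin(a),z)) for z in(140,170) for a in np.linspace(0,6.28,60)]
for x,y in((571,-261),(569,-261),(571,-259)):
    q=np.array(P(x,y));print(x,y,q.min(0),q.max(0))
cv2.imwrite("pics/b5.png",w["image"][:,:,::-1])
E
```

```text
13.85 [ 570.73  -260.003  210.015] [-3.142  0.002 -0.49 ] [-0.43   0.377  1.648  0.     1.119  1.63 ] [ 0.26  -0.035 -0.454]
[219. 172.] [293. 252.]
571 -261 [217.3 171.7] [292.8 252.8]
569 -261 [218.8 174. ] [294.1 255.1]
571 -259 [214.7 173. ] [290. 254.]
```

The outline matches a cap at (571, -262). I'll descend and grip it.

Request:
arm_command(
  deltas=[
    {"hand": 85,"tx": 1,"ty": 2,"tz": 20,"wx": 0,"wy": 0,"wz": 0},
    {"hand": 85,"tx": 0,"ty": 0,"tz": 25,"wx": 0,"wy": 0,"wz": 0},
    {"hand": 85,"tx": 0,"ty": 0,"tz": 20,"wx": 0,"wy": 0,"wz": 0},
    {"hand": 85,"tx": 0,"ty": 0,"tz": 8,"wx": 0,"wy": 0,"wz": 0},
    {"hand": 85,"tx": 0,"ty": 0,"tz": 0,"wx": 0,"wy": 0,"wz": 0},
    {"hand": 40,"tx": 0,"ty": 0,"tz": 0,"wx": 0,"wy": 0,"wz": 0},
    {"hand": 40,"tx": 0,"ty": 0,"tz": 0,"wx": 0,"wy": 0,"wz": 0},
    {"hand": 40,"tx": 0,"ty": 0,"tz": 0,"wx": 0,"wy": 0,"wz": 0},
  ],
  squeeze=60,
)

```text
clock: 15.0
eef_pos: [572.0, -263.1, 138.8]
tcp_rot: [-3.141, -0.001, -0.491]
contact_force: [-0.5, -1.2, 4.2]
opening: 0.573
grasp_force: 63.7
```

Request:
arm_command(
  deltas=[
    {"hand": 40,"tx": 0,"ty": 0,"tz": 0,"wx": 0,"wy": 0,"wz": 0},
    {"hand": 40,"tx": 0,"ty": 0,"tz": 0,"wx": 0,"wy": 0,"wz": 0},
    {"hand": 40,"tx": 0,"ty": 0,"tz": 0,"wx": 0,"wy": 0,"wz": 0},
  ],
)

```text
clock: 15.38
eef_pos: [572.0, -263.1, 138.2]
tcp_rot: [-3.141, -0.001, -0.491]
contact_force: [0.7, -1.1, 4.1]
opening: 0.578
grasp_force: 63.8
```

Request:
arm_command(
  deltas=[
    {"hand": 40,"tx": 0,"ty": 0,"tz": 3,"wx": 0,"wy": 0,"wz": 0},
    {"hand": 40,"tx": 0,"ty": 0,"tz": 3,"wx": 0,"wy": 0,"wz": 0},
    {"hand": 40,"tx": 0,"ty": 0,"tz": 0,"wx": 0,"wy": 0,"wz": 0},
    {"hand": 40,"tx": 0,"ty": 0,"tz": 0,"wx": 0,"wy": 0,"wz": 0},
  ],
)

```text
clock: 15.88
eef_pos: [572.0, -263.1, 132.7]
tcp_rot: [-3.142, -0.001, -0.491]
contact_force: [-1.5, 0.2, 11.2]
opening: 0.57
grasp_force: 64.4
```

Request:
arm_command(
  deltas=[
    {"hand": 40,"tx": 0,"ty": 0,"tz": 1,"wx": 0,"wy": 0,"wz": 0},
    {"hand": 40,"tx": 0,"ty": 0,"tz": 0,"wx": 0,"wy": 0,"wz": -0.1},
    {"hand": 40,"tx": 0,"ty": 0,"tz": 0,"wx": 0,"wy": 0,"wz": -0.1},
    {"hand": 40,"tx": 0,"ty": 0,"tz": 0,"wx": 0,"wy": 0,"wz": -0.1},
    {"hand": 40,"tx": 0,"ty": 0,"tz": 0,"wx": 0,"wy": 0,"wz": -0.1},
    {"hand": 40,"tx": 0,"ty": 0,"tz": 0,"wx": 0,"wy": 0,"wz": -0.1},
    {"hand": 40,"tx": 0,"ty": 0,"tz": 0,"wx": 0,"wy": 0,"wz": 0},
  ],
)

```text
clock: 16.75
eef_pos: [572.8, -262.9, 132.1]
tcp_rot: [3.141, -0.003, 0.01]
contact_force: [1.0, 3.0, 11.8]
opening: 0.569
grasp_force: 64.6
```

```bash
python3 -c "
from rig import r
s=r.sense();print(s['contact_force'],s['wrist_torque'],s['eef_pos'],s['tcp_rot'])"
```

```text
[ 1.00727326  3.0211018  11.76347717] [ 0.43943154 -0.03608665  0.06748657] [ 572.75406187 -262.88911694  132.11523949] [ 3.14121437e+00 -2.61791843e-03  1.01813126e-02]
```

Request:
arm_command(
  deltas=[
    {"hand": 40,"tx": 0,"ty": 0,"tz": 0,"wx": 0,"wy": 0,"wz": -0.1},
    {"hand": 40,"tx": 0,"ty": 0,"tz": 0,"wx": 0,"wy": 0,"wz": -0.1},
    {"hand": 40,"tx": 0,"ty": 0,"tz": 0,"wx": 0,"wy": 0,"wz": -0.1},
    {"hand": 40,"tx": 0,"ty": 0,"tz": 0,"wx": 0,"wy": 0,"wz": -0.1},
    {"hand": 40,"tx": 0,"ty": 0,"tz": 0,"wx": 0,"wy": 0,"wz": -0.1},
    {"hand": 40,"tx": 0,"ty": 0,"tz": 0,"wx": 0,"wy": 0,"wz": -0.06},
    {"hand": 40,"tx": 0,"ty": 0,"tz": 0,"wx": 0,"wy": 0,"wz": 0},
    {"hand": 40,"tx": 0,"ty": 0,"tz": 0,"wx": 0,"wy": 0,"wz": 0},
  ],
)

```text
clock: 17.75
eef_pos: [572.7, -261.6, 131.9]
tcp_rot: [-3.141, -0.003, 0.569]
contact_force: [0.6, 9.0, 12.6]
opening: 0.568
grasp_force: 64.7
```

```bash
python3 look.py b6; python3 - <<'E'
import pickle;from h import *
d=pickle.load(open("b6.pkl","rb"));d5=pickle.load(open("b5.pkl","rb"))
print(__import__("rig").r.sense()["wrist_torque"])
b=np.hstack([cv2.resize(d5["wrist"]["image"],(400,300)),cv2.resize(d["wrist"]["image"],(400,300))])
cv2.imwrite("pics/b6.png",b[:,:,::-1])
E
```

```text
17.75 [ 572.662 -261.612  131.94 ] [-3.141 -0.003  0.569] [-0.432  0.464  1.707  0.003  0.969  0.568] [ 0.616  9.023 12.568]
[ 1.31525587 -0.13754032  0.08292016]
```

View pics/b6.png

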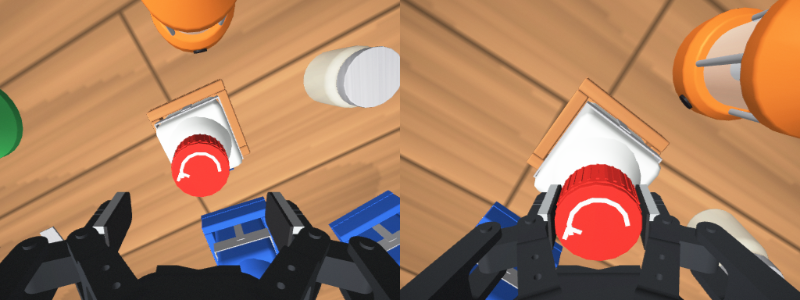

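The arrow on the cap keeps its place relative to the fingers: arrow tip at (182,177) before and (572,235) now. So the cap has turned about 60° with the hand. I'll relieve the 9 N side load and then lift gently.

Request:
arm_command(
  deltas=[
    {"hand": 40,"tx": 0.5,"ty": -0.8,"tz": 0,"wx": 0,"wy": 0,"wz": 0},
    {"hand": 40,"tx": 0.6,"ty": -0.9,"tz": -1,"wx": 0,"wy": 0,"wz": 0},
    {"hand": 40,"tx": 0,"ty": 0,"tz": -2,"wx": 0,"wy": 0,"wz": 0},
    {"hand": 40,"tx": 0,"ty": 0,"tz": 0,"wx": 0,"wy": 0,"wz": 0},
  ],
)

```text
clock: 18.4
eef_pos: [572.7, -261.5, 135.0]
tcp_rot: [3.139, -0.002, 0.569]
contact_force: [0.6, -0.6, 9.8]
opening: 0.572
grasp_force: 64.3
```

Side load gone. Now lift.

Request:
arm_command(
  deltas=[
    {"hand": 40,"tx": 0,"ty": 0,"tz": -2,"wx": 0,"wy": 0,"wz": 0},
    {"hand": 40,"tx": 0,"ty": 0,"tz": -2,"wx": 0,"wy": 0,"wz": 0},
    {"hand": 40,"tx": 0,"ty": 0,"tz": -2,"wx": 0,"wy": 0,"wz": 0},
    {"hand": 40,"tx": 0,"ty": 0,"tz": -2,"wx": 0,"wy": 0,"wz": 0},
    {"hand": 40,"tx": 0,"ty": 0,"tz": 0,"wx": 0,"wy": 0,"wz": 0},
  ],
)

```text
clock: 19.02
eef_pos: [571.1, -260.6, 141.3]
tcp_rot: [-3.141, 0.001, 0.569]
contact_force: [2.0, -0.1, 1.5]
opening: 0.572
grasp_force: 63.3
```

Request:
arm_command(
  deltas=[
    {"hand": 40,"tx": 0,"ty": 0,"tz": -2,"wx": 0,"wy": 0,"wz": 0},
    {"hand": 40,"tx": 0,"ty": 0,"tz": -3,"wx": 0,"wy": 0,"wz": 0},
    {"hand": 40,"tx": 0,"ty": 0,"tz": -3,"wx": 0,"wy": 0,"wz": 0},
    {"hand": 40,"tx": 0,"ty": 0,"tz": 0,"wx": 0,"wy": 0,"wz": 0},
  ],
)

```text
clock: 19.52
eef_pos: [571.5, -260.9, 150.1]
tcp_rot: [3.141, -0.0, 0.569]
contact_force: [0.9, 1.1, 0.7]
opening: 0.572
grasp_force: 63.3
```

Free. Lift another 70 mm.

Request:
arm_command(
  deltas=[
    {"hand": 40,"tx": 0,"ty": 0,"tz": -8,"wx": 0,"wy": 0,"wz": 0},
    {"hand": 40,"tx": 0,"ty": 0,"tz": -14,"wx": 0,"wy": 0,"wz": 0},
    {"hand": 40,"tx": 0,"ty": 0,"tz": -18,"wx": 0,"wy": 0,"wz": 0},
    {"hand": 40,"tx": 0,"ty": 0,"tz": -18,"wx": 0,"wy": 0,"wz": 0},
    {"hand": 40,"tx": 0,"ty": 0,"tz": -12,"wx": 0,"wy": 0,"wz": 0},
    {"hand": 40,"tx": 0,"ty": 0,"tz": 0,"wx": 0,"wy": 0,"wz": 0},
    {"hand": 40,"tx": 0,"ty": 0,"tz": 0,"wx": 0,"wy": 0,"wz": 0},
  ],
)

```text
clock: 20.4
eef_pos: [571.2, -260.7, 219.3]
tcp_rot: [-3.141, 0.0, 0.569]
contact_force: [0.9, 0.3, -0.5]
opening: 0.57
grasp_force: 63.2
```

```bash
python3 look.py b7; python3 - <<'E'
import pickle;from h import *
d=pickle.load(open("b7.pkl","rb"))
b=np.hstack([cv2.resize(d["side"]["image"][60:240,140:380],(400,300)),cv2.resize(d["wrist"]["image"],(400,300))])
cv2.imwrite("pics/b7.png",b[:,:,::-1])
E
```

```text
20.4 [ 571.2   -260.713  219.33 ] [-3.141  0.     0.569] [-0.431  0.369  1.638  0.     1.135  0.571] [ 0.923  0.343 -0.477]
```

View pics/b7.png

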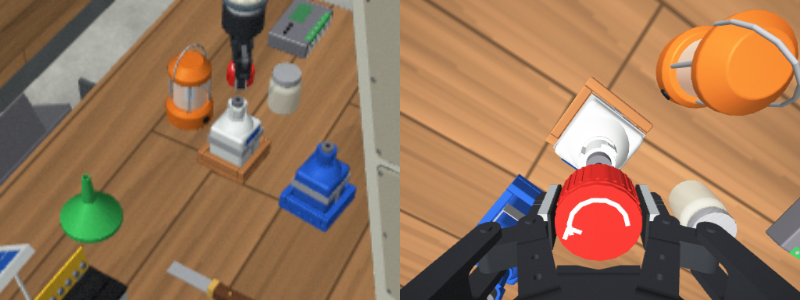

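The cap is held upright about 8 cm above its seat, and the bare grey mouth shows at (238,103). The cover is open at lower left, the scraper is lying on the board, and the bystanders have not moved. Handing in.

```bash
python3 -c "
from rig import r
print(r.sign_off())"
```

```text
the job is handed in; nothing more can be done
None
```

The job is handed in, after about 20 s on the robot's clock: the cover was levered open with the scraper, the scraper is lying flat on the board, and the red cap is off, held upright about 8 cm above where it sat on the bottle.

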